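# Unload a tested power module from the shuttered test enclosure

## Task

End the test by pressing the push button on the grey console fully down and letting it come back up; then raise the clear shutter of the test enclosure by its bar handle until the guides hold it up by themselves, and leave it up. Reach in under the raised shutter, take out the circuit board with the finned heat sink and set it down, without dropping it, flat on the bottom of the black tray. Leave the transformer board beside it and the other loose things around where they are.

Things in the scene. Friction and masses are not known exactly. Their poses are not given: they have to be found in the camera images.
- enclosure: Fixed test enclosure: grey base 50 mm high, on it clear walls and roof, front closed by the shutter. Origin on the table under the shutter's middle; x points level into it, z up. 510 mm wide; 462 mm clear between the two front guide posts, 530 mm high with a beam on top that carries two swinging weights. 205 mm deep inside; roof underside 280 mm, front beam underside 271 mm above the table.
- shutter (a joint): Height by which the clear 6 mm panel (x = 0 of the enclosure) is raised, m: 0 shut, 0.21 fully up. About 0.5 kg; the guides rub with 2 N, and two weights on top swing over and carry more of it the higher it is: let go below 0.06 it falls shut, above 0.12 friction holds it. Raising takes 7 N at the bottom, 3 N at the top. Lower edge 50 mm above the table when shut, 260 mm fully up.
- shutter_handle (a point): Centre of the shutter's handle: level round aluminium bar, 16 mm thick, 84 mm long, along the enclosure's y axis, 45 mm in front of the panel, 85 mm above its lower edge (135 mm above the table when shut). Two brackets 12 mm wide at 36 mm to either side carry it; 60 mm are free between them. The panel rises 135 mm above the bar, so reach it with a tilted tool.
- module: The part to take out: loose green circuit board 110 x 64 mm (x, y), 5 mm thick, with an aluminium finned heat sink 80 x 32 x 38 mm (x, y, z), its middle at x = -12 mm; 43 mm high, 0.26 to 0.49 kg. Origin at the centre of the underside, z up; the heat sink's flat sides to grip run along x, which points roughly into the enclosure. It lies on the grey base (50 mm high), left or right.
- transformer: Bystander in the enclosure next to the module: green board 100 x 64 mm with a round copper transformer, 74 mm in diameter, 34 mm high overall. Origin at the centre of the underside.
- tray: Fixed black open tray 160 x 190 mm outside (x, y) on a grey stand; walls 4 mm thick; its floor is 44 mm and its rim 58 mm above the table. Origin on the table, under the tray's centre. It stands to one side in front of the enclosure, the console to the other.
- console: Fixed grey console box 100 x 110 x 55 mm (x, y, z) with the push button on top. Origin at the centre of the underside.
- button (a joint): Travel of the push button, m: 0 up, 0.007 fully down. It springs back; fully down takes about 5 N.
- button_top (a point): Centre of the top face of the push button, a round black cap 36 mm in diameter that is pressed straight down; 74 mm above the table when up.
- card: Bystander: small loose circuit card 90 x 45 mm, 17 mm high, lying on the table between the robot and the enclosure. Origin at the centre of the underside.
- spool: Bystander: upright solder spool 64 mm in diameter, 52 mm high, left of the enclosure. Origin at the centre of the underside.
- flux: Bystander: small bottle 48 mm in diameter, 110 mm high, right of the enclosure. Origin at the centre of the underside.

How it is judged:
By the outcome, as a careful person would: the job done as asked, in the order asked, and still so for the second after the job is handed in, with the robot touching nothing.
It also fails if it takes over 62 s, if anything falls off the work surface, if the arm or the gripper's body presses on something with over 40 N, if the wrist force passes 120 N, or if a joint passes its speed limit or range.

## Robot

A 6-joint arm with a two-finger parallel gripper is mounted at the origin on the work surface. World frame = base frame: x ahead of the robot, y to its left, z up, the work surface at z = 0. Lengths are in mm, angles in rad, forces in N, time in s.
With the tool pointing down it reaches from about 300 to 775 mm from the base axis. Payload 14.6 kg.
Tool frame: the origin (TCP) lies midway between the tips of the shut fingers; the grasp point (between the pads) lies grasp_offset behind it (grasp_offset is the distance from the TCP to the grasp point, in mm); z points along the fingers, y is the line along which they close (so a half turn about z gives the same grasp; the last joint's range is limited). The gripper opens to 94 mm and grips with 3 to 60 N. Pads are 16 mm wide; open, the fingers measure 119 mm over their backs; the gripper's body (75 mm by 177 mm) begins 78 mm behind the grasp point.
Start: joints at [1.242, 0.3, 1.521, -0, 1.321, -0.067], TCP at [142.349, 531.25, 205.446] pointing down, gripper open.
Joint ranges: [-3.03, 3.03], [-0.79, 2.21], [0.23, 2.52], [-1.04, 4.18], [0, 3.07], [-2.55, 2.55]. Speed limits (rad/s): [2.22, 2.22, 2.57, 3.14, 3.14, 3.14].

## Interface

Orientations are given as [roll, pitch, yaw] about the fixed x, y, z axes, in that order (R = Rz(yaw) Ry(pitch) Rx(roll)).
In Python, from cell import * gives the robot as it stands. The module is installed in compiled form; this text tells all that it offers.
- The arm moves only by the shell command python3 -m jog 'ROWS' [FORCE]. ROWS is JSON, a list of rows, each a list of 3 entries, a list of its own where there are three numbers: the finger opening in mm, from 0 to 94, then the shift along the tool's x, y, z in units of 50 mm (1.0 is 50 mm), then the turn about the tool's z in units of 180 degrees (1.0 is 180 degrees). In form: [[fingers, [dx, dy, dz], twist], ...]. A call has 1 to 20 rows; each row shifts and turns the commanded pose from where the row before left it, along the tool's axes as they then stand; what a row does not reach is not made up. A row lasts 1/10 s, in which the tool goes at most 50 mm and 8.59 degrees, less where a joint would pass 70% of its speed; a pose out of reach is approached as far as the arm can. A call with a number of a shift or a turn outside -1 to 1 is refused whole. A call with a gripper value outside its range is refused whole. The fingers move at their own pace and stop on an object; FORCE is the grip in N (left out, the last holds). Time passes only in rows, so rows that do not move let the fingers close. It gives the time, the measured TCP pose, the force, the opening and the grip force at its end, in the units of the state.
- read_state(): the state, without advancing time (a new reading comes with each control period).
- camera(name): name is "scene" or "side" or "wrist"; returns the picture (400x640x3 uint8, red, green, blue); there is no depth.
- calibration(name): a dict with "mtx" (3x3 intrinsics, pixels), "distortion" ([k1, k2, p1, p2, k3] as OpenCV has them; the pictures are not rectified), "cam_to_world" (4x4, takes a point from camera to world coordinates); the wrist camera has in their place "hand_eye" (4x4, takes a point from camera to tool coordinates, whose origin is the TCP and whose axes are the flange's). Camera axes: x right, y down, z forward; pixel columns grow to the right and rows downward; lengths in mm; the calibration is good to about 2 mm. A picture is of the moment at which its call begins: read the wrist's pose just before it. calibration takes no time and is no camera call.
- sign_off(): hands the job in; it is judged then, once.
Trained networks look in the newest picture that a camera, given by its name, has taken for a name from the list of things; names that differ only in an ending like _2 or _b are one class to them, and where a whole thing is asked for, a point or a joint stands for the part that bears it (a point fixed in the world has none). Each returns a list of dicts, best first, with "conf" (0 to 1); they miss things now and then, are a little off and sometimes report something else, mostly with a low value. They report only what shows in the picture. A call takes as long as a camera call.
- regions_of(camera, query): "pixels" (400x640 bool, what is visible of it) and "rect" ([centre column, centre row, width, height] in pixels, round what is visible of it).
The state is a dict: "clock": time; "joints": joint angles; "qd": joint speeds; "effort": joint torques, N m; "eef_pos": TCP position; "eef_rot": TCP orientation; "wrist_force": force on the tool from outside, world axes, zero at the start; "moment": the same for the moment, N m; "finger_gap": finger opening in mm; "finger_force": force on a finger pad.
Only numpy, scipy, OpenCV 4.12 (cv2) and the standard library are available. Lean on these libraries where they do the work, as an engineer would, in place of code of your own. Each camera call takes 0.05 s, during which the arm holds its last target. There are 200 camera calls.

## Working session

There is one attempt and no reset: what is moved stays moved. The work goes in short steps, Python scripts to look and compute and a shell command to move; the robot and the scene stay as the last step left them, time stands still between calls to the robot, and variables do not carry over. Pictures are saved under pics/ and viewed, at most 11 in all, crops included, and the job is handed in when it is done.

```bash
mkdir -p pics; cat > h.py <<'E'
from cell import *
import numpy as np, cv2
from scipy.spatial.transform import Rotation as R
def pose(s=None):
    s=s or read_state(); T=np.eye(4); T[:3,:3]=R.from_euler('xyz',s['eef_rot']).as_matrix(); T[:3,3]=s['eef_pos']; return T
def c2w(name):
    c=calibration(name)
    return (np.array(c['cam_to_world']) if 'cam_to_world' in c else pose()@np.array(c['hand_eye'])),np.array(c['mtx']),np.array(c['distortion'])
def ray(name,px,T=None):
    M,K,D=c2w(name); M=M if T is None else T
    u=cv2.undistortPoints(np.array(px,float).reshape(-1,1,2),K,D).reshape(-1,2)
    d=np.c_[u,np.ones(len(u))]@M[:3,:3].T
    return M[:3,3],d
def onplane(name,px,z,T=None):
    o,d=ray(name,px,T); return o+d*((z-o[2])/d[:,2])[:,None]
def proj(name,P,T=None):
    M,K,D=c2w(name); M=M if T is None else T
    W=np.linalg.inv(M); return cv2.projectPoints(np.array(P,float).reshape(-1,3),cv2.Rodrigues(W[:3,:3])[0],W[:3,3],K,D)[0].reshape(-1,2)
def save(im,name): cv2.imwrite('pics/'+name,im[:,:,::-1])
E
python3 - <<'E'
from h import *
print(read_state())
for n in ['scene','side']:
    im=camera(n); save(im,n+'0.png'); M,K,D=c2w(n); print(n,M.round(2).tolist(),K.round(0).tolist())
    for q in ['enclosure','shutter','shutter_handle','module','transformer','tray','console','button_top','card','spool','flux']:
        print(q,[(round(r['conf'],2),np.round(r['rect']).tolist(),int(r['pixels'].sum())) for r in regions_of(n,q)][:2])
print(calibration('wrist')['hand_eye'])
E
```

```text
{'clock': 0.0, 'joints': array([ 1.24240530e+00,  3.00472036e-01,  1.52156796e+00, -8.73663611e-06,
        1.32069534e+00, -6.65961109e-02]), 'qd': array([-0.00071498,  0.00097604,  0.00022812,  0.00066143, -0.00197671,
        0.00205312]), 'effort': array([-7.03333135e-04, -5.31807590e+01, -3.52733767e+01,  7.07564154e-02,
        2.44054024e-02, -9.25837071e-05]), 'eef_pos': array([142.26815523, 531.01564733, 204.89136489]), 'eef_rot': array([-3.14045194e+00, -6.75983350e-05,  2.87979986e+00]), 'wrist_force': array([-0.29423415,  0.11166124, -0.17331363]), 'moment': array([ 0.01155218,  0.02117643, -0.03047738]), 'finger_force': 0.0, 'finger_gap': 93.65090148525806}
scene [[-0.49, -0.82, 0.28, 253.2], [-0.87, 0.47, -0.16, 157.86], [0.0, -0.33, -0.95, 1085.14], [0.0, 0.0, 0.0, 1.0]] [[387.0, 0.0, 322.0], [0.0, 387.0, 200.0], [0.0, 0.0, 1.0]]
enclosure [(0.56, [259.0, 127.0, 390.0, 251.0], 33156)]
shutter [(0.79, [286.0, 188.0, 186.0, 106.0], 6471), (0.72, [429.0, 115.0, 18.0, 28.0], 382)]
shutter_handle [(0.66, [288.0, 188.0, 181.0, 110.0], 6475)]
module [(0.39, [247.0, 191.0, 15.
[... 756 characters left out ...]
20.0, 175.0, 89.0, 112.0], 4844)]
module []
transformer []
tray [(0.64, [362.0, 296.0, 87.0, 76.0], 4006), (0.34, [223.0, 187.0, 38.0, 29.0], 832)]
console [(0.61, [222.0, 186.0, 37.0, 32.0], 891)]
button_top [(0.4, [220.0, 177.0, 10.0, 10.0], 42)]
card [(0.21, [320.0, 174.0, 90.0, 110.0], 4821)]
spool [(0.76, [259.0, 158.0, 12.0, 18.0], 188)]
flux [(0.62, [435.0, 266.0, 22.0, 33.0], 482), (0.62, [218.0, 181.0, 9.0, 10.0], 61)]
[[-4.99869164e-04 -9.58163133e-01 -2.86222223e-01  8.38196073e+01]
 [ 9.99999773e-01 -6.08215021e-04  2.89635648e-04  1.34086875e+00]
 [-4.51602856e-04 -2.86222014e-01  9.58163219e-01 -1.79185948e+02]
 [ 0.00000000e+00  0.00000000e+00  0.00000000e+00  1.00000000e+00]]
```

View pics/scene0.png

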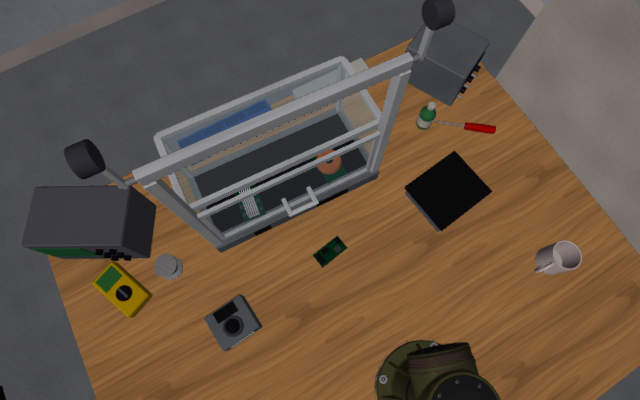

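View pics/side0.png

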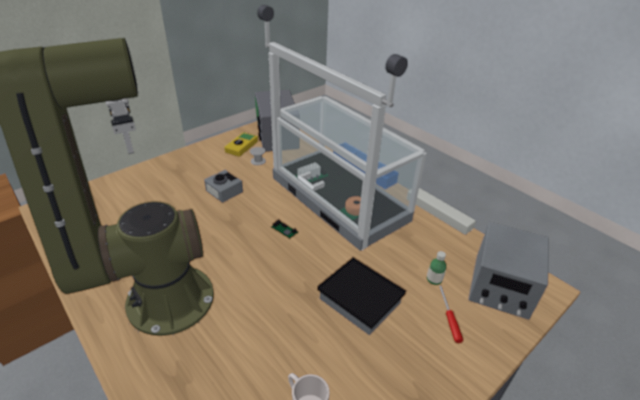

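The scene view shows the console at (233,323) with the button at (233,326), the tray at (448,192), the handle at about (300,202), the module's fins at (249,203) on the left, and the transformer at (330,160) on the right. The side view agrees with this.

```bash
python3 - <<'E'
from h import *
im=camera('scene'); 
save(cv2.resize(im[110:260,180:390],None,fx=3.8,fy=3.8,interpolation=cv2.INTER_CUBIC),'crop1.png')
for q,z in [('button_top',74),('tray',50),('console',55),('card',10),('spool',52),('flux',80)]:
    for r in regions_of('scene',q)[:2]:
        p=r['pixels']; v,u=np.nonzero(p); box=cv2.boxPoints(cv2.minAreaRect(np.c_[u,v].astype(np.float32)))
        print(q,round(r['conf'],2),onplane('scene',[[u.mean(),v.mean()]],z).round(0).tolist(), onplane('scene',box,z)[:,:2].round(0).tolist())
for q,z in [('button_top',74),('tray',50)]:
    for r in regions_of('side',q)[:1]:
        v,u=np.nonzero(r['pixels']); print('side',q,onplane('side',[[u.mean(),v.mean()]],z).round(0))
E
```

```text
button_top 0.53 [[379.0, 346.0, 74.0]] [[401.0, 351.0], [387.0, 325.0], [356.0, 340.0], [371.0, 366.0]]
tray 0.57 [[413.0, -343.0, 50.0]] [[484.0, -234.0], [515.0, -454.0], [344.0, -456.0], [321.0, -244.0]]
console 0.59 [[389.0, 343.0, 55.0]] [[437.0, 408.0], [447.0, 291.0], [340.0, 278.0], [332.0, 392.0]]
console 0.21 [[643.0, -429.0, 55.0]] [[637.0, -374.0], [696.0, -466.0], [653.0, -490.0], [595.0, -399.0]]
card 0.86 [[433.0, 31.0, 10.0]] [[448.0, 79.0], [464.0, -11.0], [417.0, -18.0], [402.0, 71.0]]
spool 0.71 [[383.0, 350.0, 52.0]] [[405.0, 356.0], [389.0, 329.0], [361.0, 343.0], [376.0, 369.0]]
spool 0.56 [[606.0, 435.0, 52.0]] [[616.0, 486.0], [661.0, 439.0], [594.0, 386.0], [551.0, 433.0]]
flux 0.66 [[634.0, -415.0, 80.0]] [[629.0, -364.0], [683.0, -447.0], [643.0, -469.0], [591.0, -386.0]]
side button_top [[376. 347.  74.]]
side tray [[ 398. -357.   50.]]
```

View pics/crop1.png

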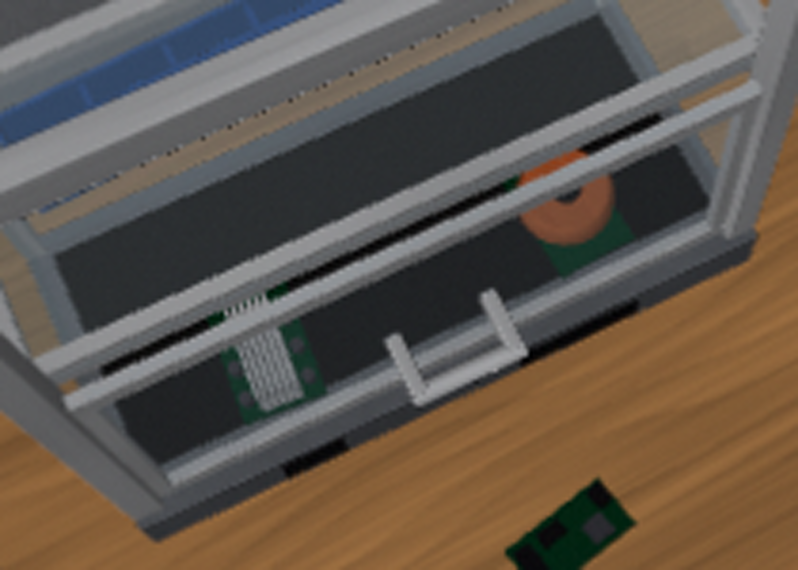

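The crop shows the handle bar ends at full-image pixels (290,215) and (318,202). The module board's front corners are at (245,222) and (265,212), and it lies left of the handle with the fins running into the enclosure.

```bash
python3 - <<'E'
from h import *
f=lambda l:[[180+a/3.8,110+b/3.8] for a,b in l]
h=onplane('scene',f([(418,397),(525,350)]),141)[:,:2]; print('handle',h.round(0).tolist(),h.mean(0).round(0),np.linalg.norm(h[0]-h[1]))
d=h[1]-h[0]; yw=np.degrees(np.arctan2(d[0],-d[1])); print('encl yaw', yw)
b=onplane('scene',f([(155,540),(757,255)]),0)[:,:2]; d=b[1]-b[0]; print('base',b.round(0),np.linalg.norm(d),np.degrees(np.arctan2(d[0],-d[1])),b.mean(0))
b=onplane('scene',f([(165,480),(712,222)]),50)[:,:2]; d=b[1]-b[0]; print('panel low',b.round(0),np.linalg.norm(d),np.degrees(np.arctan2(d[0],-d[1])),b.mean(0))
b=onplane('scene',f([(246,424),(326,389)]),55)[:,:2]; print('module front corners',b.round(0),np.linalg.norm(b[0]-b[1]))
b=onplane('scene',f([(263,413),(303,396),(228,310),(265,296)]),93)[:,:2]; print('sink top',b.round(0))
t=onplane('scene',[[454,152],[491,188],[441,229],[405,190]],58)[:,:2];print('tray',t.round(0),t.mean(0))
E
```

```text
handle [[544.0, 87.0], [537.0, 8.0]] [541.  48.] 79.01152695789708
encl yaw -4.628606049170594
base [[ 586.  301.]
 [ 558. -214.]] 515.5813006093111 -3.023219254260494 [571.98270922  43.1150422 ]
panel low [[ 607.  269.]
 [ 584. -182.]] 451.4144866523195 -2.8238502311837523 [595.60155689  43.69923398]
module front corners [[614. 199.]
 [609. 136.]] 63.067257905329754
sink top [[602. 184.]
 [599. 154.]
 [684. 172.]
 [680. 144.]]
tray [[ 501. -430.]
 [ 356. -456.]
 [ 328. -260.]
 [ 472. -237.]] [ 414.17353222 -345.96744531]
```

```bash
python3 -m jog '[[0,[-0.78,-0.33,0],0],[0,[-0.78,-0.33,0],0],[0,[-0.78,-0.33,0],0],[0,[-0.78,-0.33,0],0],[0,[-0.78,-0.34,0.2],0],[0,[-0.78,-0.34,0.6],0],[0,[-0.8,-0.34,0.5],0],[0,[0,0,0.5],0],[0,[0,0,0],0],[0,[0,0,0],0]]' 20
```

```text
clock: 2.65
eef_pos: [375.2, 348.8, 117.3]
eef_rot: [3.142, -0.0, 2.88]
wrist_force: [-0.4, 0.4, 1.0]
finger_gap: 17.4
finger_force: 0.0
```

```bash
python3 -m jog '[[0,[0,0,0.3],0],[0,[0,0,0.3],0],[0,[0,0,0.2],0],[0,[0,0,0.06],0],[0,[0,0,0.06],0],[0,[0,0,0.06],0],[0,[0,0,0],0]]'; python3 -m jog '[[0,[0,0,0.05],0],[0,[0,0,0.02],0],[0,[0,0,0],0]]'
```

```text
clock: 3.35
eef_pos: [375.5, 349.3, 70.7]
eef_rot: [3.14, 0.001, 2.88]
wrist_force: [-12.6, -5.1, 30.8]
finger_gap: 0.5
finger_force: 15.5
clock: 3.65
eef_pos: [375.7, 349.6, 69.9]
eef_rot: [3.138, 0.002, 2.88]
wrist_force: [-26.7, -15.8, 68.5]
finger_gap: 0.1
finger_force: 33.8
```

```bash
for i in 1 2 3 4 5; do python3 -m jog '[[0,[0,0,-0.05],0]]' | egrep 'pos|wrist'; done; python3 - <<'E'
from h import *
im=camera('side'); save(cv2.resize(im[130:230,170:290],None,fx=6,fy=6,interpolation=cv2.INTER_CUBIC),'btn.png')
print(read_state()['eef_pos'],read_state()['wrist_force'])
E
```

```text
eef_pos: [375.4, 349.3, 70.9]
wrist_force: [-12.8, -4.8, 23.5]
eef_pos: [375.3, 349.2, 71.5]
wrist_force: [-4.3, 1.7, 3.7]
eef_pos: [375.4, 349.1, 73.1]
wrist_force: [-2.6, 2.5, 3.7]
eef_pos: [375.5, 348.9, 75.1]
wrist_force: [-0.1, 1.6, 2.3]
eef_pos: [375.6, 348.7, 77.3]
wrist_force: [-0.2, 2.1, 2.7]
[375.65355199 348.67485988  77.46742276] [-0.32376258  0.91078693  1.51542293]
```

View pics/btn.png

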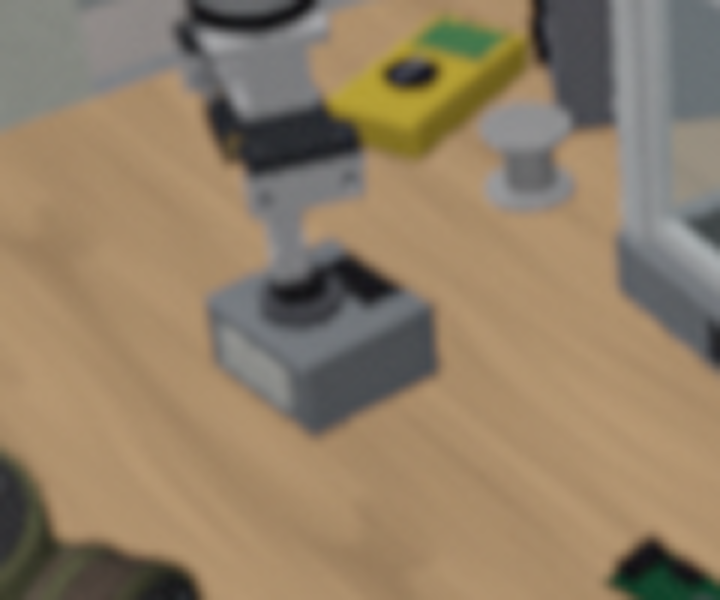

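The side crop shows the shut fingers (tips near crop (290,275)) resting on the black cap, which sits in a grey collar centred near crop (302,298). I'll check whether they are centred on it.

```bash
python3 - <<'E'
from h import *
P=[[375.6,348.7,77.4],[375.6,348.7,74],[375.6,348.7,55],[385,348.7,74],[375.6,340,74]]
print(((proj('side',P)-[170,130])*6).round(0))
# console top corners in crop -> world
c=np.array([[210,298],[315,372],[436,312],[330,245]])/6+[170,130]
w=onplane('side',c,55); print(w.round(0),w.mean(0))
c=np.array([[302,298]])/6+[170,130]; print(onplane('side',c,60))
t=(lambda c:[[x,y] for x,y in c])
E
```

```text
[[293. 276.]
 [294. 280.]
 [297. 306.]
 [307. 275.]
 [301. 287.]]
[[338. 390.  55.]
 [348. 283.  55.]
 [438. 289.  55.]
 [426. 394.  55.]] [387.70632316 339.00785282  55.        ]
[[378.85860876 347.6693944   60.        ]]
```

```bash
python3 -m jog '[[0,[0,0,-0.1],0],[0,[-0.09,-0.06,0],0],[0,[0,0,0],0],[0,[0,0,0.1],0],[0,[0,0,0.08],0]]' | egrep 'pos|wrist'; for i in 1 2 3 ; do python3 -m jog '[[0,[0,0,0.04],0]]' | egrep 'pos|wrist'; done;  python3 -m jog '[[0,[0,0,0.03],0],[0,[0,0,0],0]]' | egrep 'pos|wrist'
```

```text
eef_pos: [379.2, 344.3, 72.4]
wrist_force: [2.6, -2.3, 4.0]
eef_pos: [379.4, 344.4, 70.9]
wrist_force: [-2.5, -7.1, 25.4]
eef_pos: [379.5, 344.5, 70.4]
wrist_force: [-9.9, -13.7, 45.1]
eef_pos: [379.7, 344.6, 70.0]
wrist_force: [-17.3, -18.8, 66.8]
eef_pos: [379.7, 344.6, 70.0]
wrist_force: [-17.9, -20.5, 67.9]
```

```bash
python3 -m jog '[[0,[0,0,-0.3],0],[0,[0,0,-0.5],0.047],[0,[0,0,-0.5],0.047],[0,[0,0,-0.5],0.047],[0,[0,0,-0.5],0.047],[0,[0,0,-0.5],0.047],[0,[0,0,-0.5],0.047],[0,[0,0,-0.5],0.047],[0,[0,0,-0.5],0.047],[0,[0,0,-0.5],0.047],[0,[0,0,-0.5],0.047],[0,[0,0,-0.5],0.047],[0,[0,0,-0.5],0.047],[0,[0,0,-0.5],0.047],[0,[0,0,-0.5],0.047],[0,[0,0,-0.5],0.047],[0,[0,0,-0.3],0.047],[0,[0,0,0],0.047],[0,[0,0,0],0.047],[0,[0,0,0],0]]'; python3 -c "
from h import *
print(read_state()['joints'])"
```

```text
clock: 7.2
eef_pos: [378.9, 344.5, 469.6]
eef_rot: [3.141, 0.001, 0.22]
wrist_force: [-0.2, 0.3, -0.2]
finger_gap: 0.2
finger_force: 0.0
[6.66340090e-01 1.73671445e-01 1.07875279e+00 1.41565906e-04
 1.89027227e+00 2.01747643e+00]
```

```bash
python3 -m jog '[[0,[-0.29,0.8,-0.2],0],[0,[-0.29,0.8,-0.2],0],[0,[-0.29,0.8,-0.2],0],[0,[-0.29,0.8,-0.2],0],[0,[-0.29,0.8,-0.2],0],[0,[-0.29,0.8,-0.2],0],[0,[-0.29,0.8,-0.2],0],[0,[-0.29,0.8,-0.2],0],[0,[-0.3,0.8,-0.2],0],[0,[0,0,-0.8],0.04],[0,[0,0,-0.8],0.04],[0,[0,0,-0.8],0.02],[0,[0,0,0],0]]'; python3 -c "
from h import *
print(read_state()['joints'])"
```

```text
clock: 8.5
eef_pos: [330.1, -35.7, 682.3]
eef_rot: [3.141, -0.007, -0.087]
wrist_force: [0.1, -0.8, -1.3]
finger_gap: 0.2
finger_force: 0.0
[-2.18159157e-01  8.27437857e-04  7.25023085e-01  8.68415219e-05
  2.40823096e+00  1.43952221e+00]
```

```bash
python3 -m jog '[[0,[0,0,-0.6],0],[0,[0,0,-0.6],0],[0,[0,0,-0.6],0],[0,[0,0,-0.6],0],[0,[0,0,-0.6],0],[0,[0,0,0],0]]'; python3 -c "
from h import *
print(read_state()['joints'])"
```

```text
clock: 9.1
eef_pos: [303.5, -32.5, 760.2]
eef_rot: [3.14, -0.025, -0.087]
wrist_force: [-0.2, -0.1, 0.2]
finger_gap: 0.7
finger_force: 0.0
[-0.22877734  0.18318059  0.23460204  0.00519537  2.6989992   1.43417676]
```

```bash
python3 -m jog '[[0,[0.3,0,-0.9],0],[0,[0.3,0,-0.9],0],[0,[0.3,0,-0.9],0],[0,[0.3,0,-0.9],0],[0,[0.3,0,-0.9],0],[0,[0,0,0],0]]'; python3 -c "
from h import *
print(read_state()['joints'])"
```

```text
clock: 9.7
eef_pos: [295.2, -30.6, 769.4]
eef_rot: [3.14, -0.082, -0.089]
wrist_force: [-0.3, 0.0, 0.0]
finger_gap: 0.4
finger_force: 0.0
[-0.23659717  0.15342288  0.2348782   0.02315518  2.67159308  1.44461706]
```

```bash
python3 -m jog '[[0,[0.7,0,0.2],0],[0,[0.7,0,0.3],0],[0,[0.7,0,0.3],0],[0,[0.7,0,0.1],0],[0,[0.7,0,-0.7],0],[0,[0.7,0,-0.7],0],[0,[0.7,0,-0.7],0],[0,[0.7,0,-0.7],0],[0,[0.7,0,-0.7],0],[0,[0,0,0],0]]'; python3 -c "
from h import *
print(read_state()['joints'])"
```

```text
clock: 10.7
eef_pos: [469.8, -45.2, 708.2]
eef_rot: [3.139, -0.188, -0.089]
wrist_force: [-0.2, 0.9, -1.0]
finger_gap: 0.6
finger_force: 0.0
[-0.18217081  0.34063177  0.23545958  0.02177061  2.37790671  1.49517064]
```

```bash
python3 -m jog '[[0,[0.6,0,-0.78],0],[0,[0.6,0,-0.78],0],[0,[0.6,0,-0.78],0],[0,[0.6,0,-0.78],0],[0,[0.6,0,-0.78],0],[0,[0.6,0,-0.78],0],[0,[0.6,0,-0.78],0],[0,[0.6,0,-0.78],0]]'; python3 -c "
from h import *
print(read_state()['joints'])"
```

```text
clock: 11.5
eef_pos: [458.9, -42.7, 749.8]
eef_rot: [3.138, -0.362, -0.089]
wrist_force: [1.1, -1.2, -0.3]
finger_gap: 0.7
finger_force: 0.0
[-0.19171797  0.26679765  0.23553198  0.04347572  2.27818693  1.50260838]
```

```bash
python3 -m jog '[[0,[0.8,0,-0.55],0],[0,[0.8,0,-0.55],0],[0,[0.8,0,-0.55],0],[0,[0.8,0,-0.55],0],[0,[0.8,0,-0.55],0],[0,[0.8,0,-0.55],0],[0,[0.8,0,-0.55],0],[0,[0.8,0,-0.55],0],[0,[0.8,0,-0.55],0],[0,[0.8,0,-0.55],0],[0,[0.8,0,-0.55],0],[0,[0.8,0,-0.55],0]]'; python3 -c "
from h import *
print(read_state()['joints'])"
```

```text
clock: 12.7
eef_pos: [509.4, -45.7, 797.4]
eef_rot: [3.136, -0.658, -0.087]
wrist_force: [0.2, 0.7, 0.7]
finger_gap: 0.7
finger_force: 0.0
[-0.19241618  0.24238254  0.23557814  0.06522999  2.00683096  1.51504066]
```

```bash
python3 -m jog '[[0,[0.92,0,-0.35],0],[0,[0.92,0,-0.35],0],[0,[0.92,0,-0.35],0],[0,[0.92,0,-0.35],0],[0,[0.92,0,-0.35],0],[0,[0.92,0,-0.35],0],[0,[0.92,0,-0.35],0],[0,[0.92,0,-0.35],0],[0,[0.92,0,-0.35],0],[0,[0,0,0],0]]'; python3 -c "
from h import *
print(read_state()['joints'])"
```

```text
clock: 13.7
eef_pos: [546.3, -48.0, 850.1]
eef_rot: [3.134, -0.909, -0.085]
wrist_force: [-0.7, -0.1, 1.3]
finger_gap: 0.2
finger_force: 0.0
[-0.19307692  0.22862459  0.23485698  0.07952748  1.77042352  1.51993111]
```

```bash
cat >> h.py <<'E'
def plan(*W):
    T=pose(); p=T[:3,3]; print('pose',p.round(1),read_state()['eef_rot'].round(3)); print('tool axes x,y,z in world',T[:3,:3].T.round(3).tolist())
    for w in W:
        d=T[:3,:3].T@(np.array(w,float)-p)/50; print(w,'units',d.round(2),'norm',np.linalg.norm(d).round(1)); p=np.array(w,float)
E
python3 -c "
from h import *
plan([400,0,650],[440,48,105],[500,48,100],[566,48,97],[566,48,112])"
```

```text
pose [546.3 -48.  850.1] [ 3.134 -0.909 -0.085]
tool axes x,y,z in world [[0.612, -0.052, 0.789], [-0.091, -0.996, 0.005], [0.786, -0.074, -0.614]]
[400, 0, 650] units [-5.   -0.71  0.09] norm 5.0
[440, 48, 105] units [-8.16 -1.08  7.25] norm 11.0
[500, 48, 100] units [ 0.66 -0.11  1.  ] norm 1.2
[566, 48, 97] units [ 0.76 -0.12  1.07] norm 1.3
[566, 48, 112] units [ 0.24  0.   -0.18] norm 0.3
```

```bash
python3 -m jog '[[0,[-0.83,-0.12,0.02],0],[0,[-0.83,-0.12,0.02],0],[0,[-0.83,-0.12,0.02],0],[0,[-0.83,-0.12,0.02],0],[0,[-0.83,-0.12,0],0],[0,[-0.83,-0.12,0],0],[0,[-0.68,-0.09,0.6],0],[0,[-0.68,-0.09,0.6],0],[0,[-0.68,-0.09,0.6],0],[0,[-0.68,-0.09,0.6],0],[0,[-0.68,-0.09,0.6],0],[0,[-0.68,-0.09,0.6],0],[0,[-0.68,-0.09,0.6],0],[0,[-0.68,-0.09,0.6],0],[0,[0,0,0],0]]'; python3 -c "
from h import *
print(read_state()['joints'].round(3)); plan([500,48,105],[566,48,97],[566,48,112])"
```

```text
clock: 15.2
eef_pos: [454.6, 23.7, 328.9]
eef_rot: [3.134, -0.897, -0.085]
wrist_force: [0.4, -0.5, 0.5]
finger_gap: 0.7
finger_force: 0.0
[ 0.028 -0.472  2.179 -0.184  0.548  1.799]
pose [454.6  23.7 328.9] [ 3.134 -0.897 -0.085]
tool axes x,y,z in world [[0.621, -0.053, 0.782], [-0.09, -0.996, 0.004], [0.778, -0.073, -0.624]]
[500, 48, 105] units [-2.96 -0.59  3.47] norm 4.6
[566, 48, 97] units [ 0.7  -0.12  1.13] norm 1.3
[566, 48, 112] units [ 0.23  0.   -0.19] norm 0.3
```

```bash
python3 -m jog '[[0,[-0.59,-0.12,0.69],0],[0,[-0.59,-0.12,0.69],0],[0,[-0.59,-0.12,0.69],0],[0,[-0.59,-0.12,0.69],0],[0,[-0.6,-0.11,0.7],0],[0,[0,0,0],0]]'; python3 - <<'E'
from h import *
print(read_state()['joints'].round(3)); plan([566,48,97],[566,48,112])
for n,c in [('scene',(slice(130,260),slice(200,380))),('side',(slice(100,260),slice(230,400)))]:
    im=camera(n); 
    save(cv2.resize(im[c],None,fx=4,fy=4,interpolation=cv2.INTER_CUBIC),'h_%s.png'%n)
    print(proj(n,[[566,48,97],[541,48,135]]))
E
```

```text
clock: 15.8
eef_pos: [497.0, 21.6, 166.2]
eef_rot: [-3.138, -0.873, -0.085]
wrist_force: [-0.6, -0.1, 0.3]
finger_gap: 0.7
finger_force: 0.0
[ 0.006 -0.097  2.317 -0.925  0.083  2.552]
pose [497.   21.6 166.2] [-3.138 -0.873 -0.085]
tool axes x,y,z in world [[0.64, -0.055, 0.766], [-0.082, -0.997, -0.002], [0.764, -0.062, -0.643]]
[566, 48, 97] units [-0.21 -0.64  1.91] norm 2.0
[566, 48, 112] units [ 0.23 -0.   -0.19] norm 0.3
[[300.22161393 205.53020462]
 [304.06441344 208.92099599]]
[[311.54065793 189.7761112 ]
 [306.03623216 183.44665371]]
```

View pics/h_side.png

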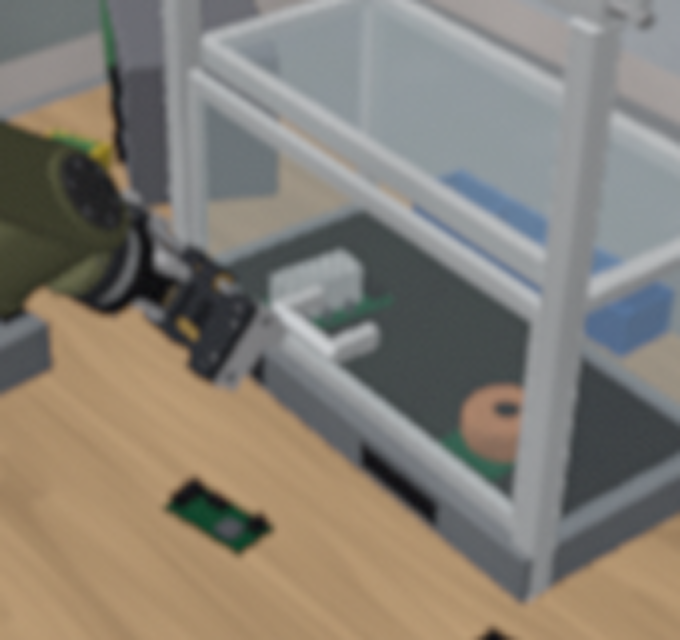

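The side crop shows the gripper pointing at the handle bar, which runs from crop (275,300) to (375,340). j5 is close to 0 and j6 is at its limit, so I'll fit a quick planar arm model to choose a better tilt.

```bash
python3 - <<'E'
from h import *
D=[(.3005,1.5216,1.3207,548.5,205),(.1737,1.0788,1.8903,510.7,470),(.0008,.725,2.408,330,682.3),(.1832,.2346,2.699,303,760.2),(.2286,.2349,1.7704,547,850.1),(-.472,2.179,.548,453.7,328.9),(.2424,.2356,2.0068,510,797.4),(.2668,.2355,2.2782,459.4,749.8)]
A=[];b=[]
for a,c,e,r,z in D:
    q=a+c;t=q+e
    A+=[[1,0,np.sin(a),np.sin(q),np.cos(q),np.sin(t)],[0,1,np.cos(a),np.cos(q),-np.sin(q),np.cos(t)]];b+=[r,z]
A=np.array(A);b=np.array(b);x,res,_,_=np.linalg.lstsq(A,b,rcond=None); print(x.round(1),(A@x-b).round(1))
r0,h,L1,L2,e,T=x
from scipy.optimize import fsolve
for name,r,z in [('handle lo',566,97),('handle hi',566,290),('module pre',540,110),('module',655,70),('module lift',655,95),('out',480,110),('tray',540,75),('tray hi',540,150)]:
    for tilt in [.4,.5,.6,.7,.8,.9,1.0,1.1,1.2]:
        t=np.pi-tilt; rw=r-r0-T*np.sin(t); zw=z-h-T*np.cos(t)
        L=np.hypot(L2,e); d=np.hypot(rw,zw); c=(d*d-L1*L1-L*L)/(2*L1*L)
        if abs(c)>1: print(name,tilt,'unreach');continue
        k=np.arccos(c); a=np.arctan2(rw,zw)-np.arctan2(L*np.sin(k),L1+L*np.cos(k)); j3=k-np.arctan2(e,L2); 
        print(name,tilt,'j2 %.2f j3 %.2f j5 %.2f'%(a,j3,t-a-j3))
E
```

```text
[2.000e-01 2.211e+02 4.262e+02 4.466e+02 4.080e+01 2.718e+02] [-0.   0.8 -0.2  0.1 -0.4  0.2  0.1 -0.1  0.1  0.1  0.2 -1.1  0.1 -0.
 -0.  -0. ]
handle lo 0.4 j2 0.27 j3 1.90 j5 0.57
handle lo 0.5 j2 0.24 j3 1.97 j5 0.43
handle lo 0.6 j2 0.22 j3 2.04 j5 0.28
handle lo 0.7 j2 0.21 j3 2.10 j5 0.13
handle lo 0.8 j2 0.22 j3 2.16 j5 -0.04
handle lo 0.9 j2 0.23 j3 2.21 j5 -0.21
handle lo 1.0 j2 0.27 j3 2.26 j5 -0.38
handle lo 1.1 j2 0.32 j3 2.29 j5 -0.57
handle lo 1.2 j2 0.38 j3 2.32 j5 -0.76
handle hi 0.4 j2 0.06 j3 1.66 j5 1.02
handle hi 0.5 j2 0.01 j3 1.74 j5 0.89
handle hi 0.6 j2 -0.04 j3 1.82 j5 0.76
handle hi 0.7 j2 -0.08 j3 1.89 j5 0.63
handle hi 0.8 j2 -0.11 j3 1.97 j5 0.48
handle hi 0.9 j2 -0.13 j3 2.04 j5 0.34
handle hi 1.0 j2 -0.14 j3 2.10 j5 0.18
handle hi 1.1 j2 -0.15 j3 2.16 j5 0.02
handle hi 1.2 j2 -0.13 j3 2.22 j5 -0.14
module pre 0.4 j2 0.20 j3 1.96 j5 0.59
module pre 0.5 j2 0.16 j3 2.03 j5 0.45
module pre 0.6 j2 0.14 j3 2.10 j5 0.30
module pre 0.7 j2 0.13 j3 2.16 j5 0.15
module pre 0.8 j2 0.13 j3 2.22 j5 -0.01
module pre 0.9 j2 0.15 j3 2.27 j5 -0.18
module pre 1.0 j2 0.18 
[... 1003 characters left out ...]
0.39
out 1.1 j2 0.13 j3 2.50 j5 -0.59
out 1.2 j2 0.22 j3 2.53 j5 -0.81
tray 0.4 j2 0.26 j3 1.98 j5 0.50
tray 0.5 j2 0.23 j3 2.05 j5 0.36
tray 0.6 j2 0.22 j3 2.12 j5 0.21
tray 0.7 j2 0.21 j3 2.18 j5 0.05
tray 0.8 j2 0.22 j3 2.23 j5 -0.12
tray 0.9 j2 0.25 j3 2.28 j5 -0.29
tray 1.0 j2 0.29 j3 2.32 j5 -0.48
tray 1.1 j2 0.35 j3 2.36 j5 -0.67
tray 1.2 j2 0.43 j3 2.38 j5 -0.86
tray hi 0.4 j2 0.13 j3 1.92 j5 0.69
tray hi 0.5 j2 0.10 j3 1.99 j5 0.55
tray hi 0.6 j2 0.07 j3 2.06 j5 0.41
tray hi 0.7 j2 0.05 j3 2.13 j5 0.26
tray hi 0.8 j2 0.04 j3 2.19 j5 0.11
tray hi 0.9 j2 0.05 j3 2.25 j5 -0.06
tray hi 1.0 j2 0.07 j3 2.30 j5 -0.23
tray hi 1.1 j2 0.11 j3 2.35 j5 -0.41
tray hi 1.2 j2 0.17 j3 2.38 j5 -0.61
```

```bash
python3 -m jog '[[0,[0.3,0.3,-0.4],0],[0,[0.48,0.19,-0.58],0],[0,[0.48,0.19,-0.58],0],[0,[0.48,0.19,-0.58],0],[0,[0.48,0.19,-0.58],0],[0,[0.48,0.19,-0.58],0],[0,[0.48,0.19,-0.58],0],[0,[0.48,0.19,-0.58],0],[0,[0.48,0.19,-0.58],0],[0,[0.86,-0.05,-0.33],0],[0,[0.86,-0.05,-0.33],0],[0,[0.86,-0.05,-0.33],0],[0,[0.86,-0.05,-0.33],0],[0,[0.86,-0.05,-0.33],0],[0,[0.86,-0.05,-0.33],0],[0,[0.86,-0.05,-0.33],0],[0,[0.86,-0.05,-0.33],0],[0,[0.95,0,-0.3],0],[0,[0.95,0,-0.3],0],[0,[0.95,0,-0.3],0]]'; python3 -c "
from h import *
print(read_state()['joints'].round(3)); plan([400,-150,600],[430,-200,330],[480,-170,130])"
```

```text
clock: 17.9
eef_pos: [576.3, -36.9, 835.2]
eef_rot: [3.121, -0.902, -0.084]
wrist_force: [-44.2, 1.6, -0.1]
finger_gap: 0.5
finger_force: 0.0
[-0.137  0.268  0.234  0.021  1.737  1.541]
pose [576.3 -36.9 835.2] [ 3.121 -0.902 -0.084]
tool axes x,y,z in world [[0.618, -0.052, 0.785], [-0.1, -0.995, 0.013], [0.78, -0.087, -0.62]]
[400, -150, 600] units [-5.75  2.54  0.36] norm 6.3
[430, -200, 330] units [-3.82  0.87  3.9 ] norm 5.5
[480, -170, 130] units [-2.55 -0.75  3.21] norm 4.2
```

```bash
python3 -m jog '[[0,[0.9,0,-0.35],0]]'; python3 -m jog '[[0,[0.92,0,-0.3],0],[0,[0.92,0,-0.3],0],[0,[0.92,0,-0.3],0],[0,[0.95,0,-0.25],0],[0,[0.95,0,-0.25],0],[0,[0.95,0,-0.2],0],[0,[0.95,0,-0.2],0],[0,[0.95,0,-0.15],0],[0,[0.95,0,-0.15],0]]';python3 -c "
from h import *
print(read_state()['joints'].round(3)); plan([400,-150,600],[430,-200,330],[480,-170,130])"
```

```text
clock: 18.0
eef_pos: [579.6, -38.4, 838.1]
eef_rot: [3.121, -0.92, -0.085]
wrist_force: [1.0, -1.3, -1.2]
finger_gap: 0.4
finger_force: 0.0
clock: 18.9
eef_pos: [558.3, -40.6, 926.9]
eef_rot: [3.11, -1.192, -0.073]
wrist_force: [0.4, -0.4, -1.2]
finger_gap: 0.3
finger_force: 0.0
[-0.164  0.196  0.235  0.053  1.52   1.534]
pose [558.3 -40.6 926.9] [ 3.11  -1.192 -0.073]
tool axes x,y,z in world [[0.369, -0.027, 0.929], [-0.102, -0.995, 0.012], [0.924, -0.099, -0.37]]
[400, -150, 600] units [-7.18  2.42 -0.29] norm 7.6
[430, -200, 330] units [-4.77  0.87  2.65] norm 5.5
[480, -170, 130] units [-3.36 -0.75  2.34] norm 4.2
```

```bash
python3 -m jog '[[0,[-0.8,0.27,-0.03],0],[0,[-0.8,0.27,-0.03],0],[0,[-0.8,0.27,-0.03],0],[0,[-0.8,0.27,-0.03],0],[0,[-0.8,0.27,-0.03],0],[0,[-0.8,0.27,-0.03],0],[0,[-0.8,0.27,-0.03],0],[0,[-0.8,0.27,-0.03],0],[0,[-0.8,0.27,-0.03],0],[0,[-0.68,0.12,0.38],0],[0,[-0.68,0.12,0.38],0],[0,[-0.68,0.12,0.38],0],[0,[-0.68,0.12,0.38],0],[0,[-0.68,0.12,0.4],0],[0,[-0.68,0.12,0.4],0],[0,[-0.68,0.12,0.4],0],[0,[0,0,0],0]]';python3 -c "
from h import *
print(read_state()['joints'].round(3)); plan([520,-190,130],[500,48,110],[560,48,105])"
```

```text
clock: 20.6
eef_pos: [455.2, -188.0, 373.2]
eef_rot: [3.108, -1.183, -0.069]
wrist_force: [0.5, 0.2, 0.7]
finger_gap: 0.4
finger_force: 0.0
[-0.806 -0.411  2.195  1.219  0.69   0.122]
pose [ 455.2 -188.   373.2] [ 3.108 -1.183 -0.069]
tool axes x,y,z in world [[0.377, -0.026, 0.926], [-0.099, -0.995, 0.013], [0.921, -0.097, -0.378]]
[520, -190, 130] units [-4.01 -0.15  3.03] norm 5.0
[500, 48, 110] units [-0.64 -4.7  -0.68] norm 4.8
[560, 48, 105] units [ 0.36 -0.12  1.14] norm 1.2
```

```bash
python3 -m jog '[[0,[-0.67,-0.02,0.5],0],[0,[-0.67,-0.02,0.5],0],[0,[-0.67,-0.02,0.5],0],[0,[-0.67,-0.02,0.5],0],[0,[-0.67,-0.02,0.5],0],[0,[-0.67,-0.02,0.5],0],[0,[0,-0.6,0],0],[0,[0,-0.8,0],0],[0,[0,-0.8,0],0],[0,[0,0,0],0]]';python3 -c "
from h import *
print(read_state()['joints'].round(3)); plan([495,48,96],[566,48,96])"
```

```text
clock: 21.6
eef_pos: [531.1, -77.2, 143.9]
eef_rot: [3.11, -1.195, -0.06]
wrist_force: [0.1, -0.3, 0.1]
finger_gap: 0.2
finger_force: 0.0
[-0.317  0.168  2.391  2.789  0.634 -1.378]
pose [531.1 -77.2 143.9] [ 3.11  -1.195 -0.06 ]
tool axes x,y,z in world [[0.367, -0.022, 0.93], [-0.09, -0.996, 0.012], [0.926, -0.088, -0.367]]
[495, 48, 96] units [-1.21 -2.44 -0.54] norm 2.8
[566, 48, 96] units [ 0.52 -0.13  1.31] norm 1.4
```

```bash
python3 -m jog '[[0,[-0.35,-0.5,-0.25],0],[0,[-0.35,-0.65,-0.2],0],[0,[-0.3,-0.65,-0.1],0],[0,[-0.2,-0.64,0],0],[0,[0,0,0],0]]';python3 -c "
from h import *
print(read_state()['joints'].round(3)); plan([495,48,96],[566,48,96])
s=pose(); im=camera('wrist'); save(im,'w1.png'); print(regions_of('wrist','shutter_handle')[0]['rect'] if regions_of('wrist','shutter_handle') else None)
M=s@np.array(calibration('wrist')['hand_eye']); print(proj('wrist',[[544,87,135],[537,8,135],[566,48,96]],M))"
```

```text
clock: 22.1
eef_pos: [494.8, 47.9, 95.5]
eef_rot: [3.113, -1.194, -0.064]
wrist_force: [-0.0, -0.5, -0.7]
finger_gap: 0.7
finger_force: 0.0
[ 0.141  0.301  2.465  3.439  0.832 -1.698]
pose [494.8  47.9  95.5] [ 3.113 -1.194 -0.064]
tool axes x,y,z in world [[0.367, -0.023, 0.93], [-0.09, -0.996, 0.01], [0.926, -0.087, -0.367]]
[495, 48, 96] units [ 0.01 -0.   -0.  ] norm 0.0
[566, 48, 96] units [ 0.52 -0.13  1.31] norm 1.4
[320.1, 101.2, 639.9, 202.3]
[[257.4011677  143.72057368]
 [379.99021528 144.62995125]
 [315.22256634 171.32656143]]
```

View pics/w1.png

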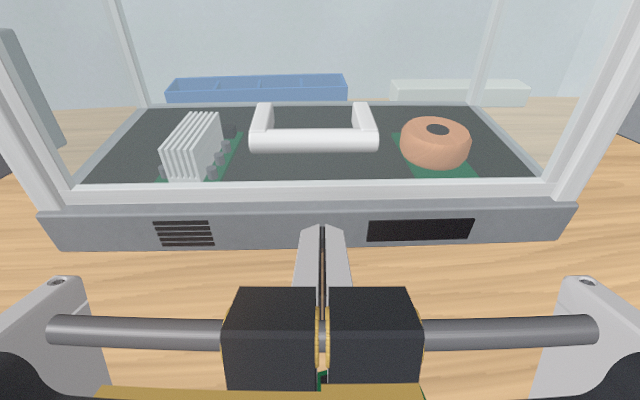

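The wrist view shows the handle bar at (250–378,140), centred above the shut fingers at (321,230). The module's fins are at (190,148) on the left and the transformer is at (435,145).

```bash
python3 -m jog '[[0,[0.17,-0.04,0.44],0],[0,[0.17,-0.04,0.44],0],[0,[0.18,-0.04,0.43],0],[0,[0,0,0],0]]' 40; python3 -m jog '[[0,[0.19,0,-0.07],0],[0,[0.19,0,-0.07],0],[0,[0.19,0,-0.07],0]]'
```

```text
clock: 22.65
eef_pos: [566.7, 40.6, 95.9]
eef_rot: [3.107, -1.195, -0.067]
wrist_force: [-0.8, 0.3, -0.4]
finger_gap: 0.1
finger_force: 0.0
clock: 22.95
eef_pos: [563.8, 41.3, 124.0]
eef_rot: [3.105, -1.188, -0.065]
wrist_force: [0.3, -3.4, -6.0]
finger_gap: 0.3
finger_force: 3.1
```

```bash
python3 -m jog '[[0,[0.28,0,-0.11],0],[0,[0.28,0,-0.11],0],[0,[0.28,0,-0.11],0],[0,[0.28,0,-0.11],0],[0,[0.28,0,-0.11],0],[0,[0.28,0,-0.11],0],[0,[0.28,0,-0.11],0],[0,[0.28,0,-0.11],0],[0,[0.28,0,-0.11],0],[0,[0.28,0,-0.11],0],[0,[0,0,0],0]]'; python3 -c "
from h import *
print(read_state()['joints'].round(3)); plan([566,42,304],[566,42,270])"
```

```text
clock: 24.05
eef_pos: [565.7, 43.4, 277.0]
eef_rot: [3.103, -1.194, -0.064]
wrist_force: [-0.5, -0.9, 1.0]
finger_gap: 0.4
finger_force: 0.0
[ 0.104 -0.096  2.211  4.032  0.251 -2.382]
pose [565.7  43.4 277. ] [ 3.103 -1.194 -0.064]
tool axes x,y,z in world [[0.368, -0.024, 0.93], [-0.099, -0.995, 0.014], [0.925, -0.098, -0.368]]
[566, 42, 304] units [ 0.5   0.04 -0.19] norm 0.5
[566, 42, 270] units [-0.63 -0.01  0.25] norm 0.7
```

```bash
python3 - <<'E'
from h import *
im=camera('side'); save(cv2.resize(im[60:260,200:440],None,fx=3.2,fy=3,interpolation=cv2.INTER_CUBIC),'up.png')
for h in (135,290,310,330,345): print(h,((proj('side',[[541,48,h],[541,10,h]])-[200,60])*[3.2,3]).round(0).tolist())
E
```

```text
135 [[339.0, 370.0], [363.0, 386.0]]
290 [[340.0, 250.0], [366.0, 264.0]]
310 [[341.0, 233.0], [366.0, 247.0]]
330 [[341.0, 216.0], [367.0, 230.0]]
345 [[341.0, 203.0], [367.0, 217.0]]
```

View pics/up.png

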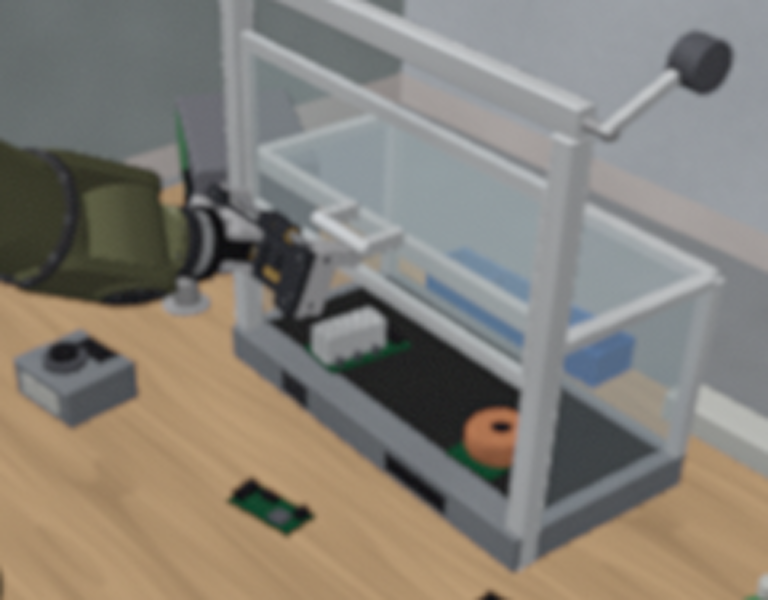

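The side view shows the shutter up, with the bar centred near crop (343,233). That puts it at about z = 310, so it is raised about 175 mm and clear of the finger load.

```bash
python3 -m jog '[[0,[-0.28,0,0.11],0],[0,[-0.3,0,0.1],0],[20,[-0.55,0,-0.2],0],[60,[-0.6,0,-0.3],0],[70,[-0.7,0,-0.35],0],[70,[-0.7,0,-0.2],0],[70,[0,0,0],0]]';python3 -c "
from h import *
print(read_state()['joints'].round(3)); plan([520,160,120])"
```

```text
clock: 24.8
eef_pos: [469.2, 53.2, 144.3]
eef_rot: [3.107, -1.19, -0.063]
wrist_force: [0.9, 0.9, -0.5]
finger_gap: 37.0
finger_force: 0.0
[ 0.185  0.059  2.518  3.583  0.66  -1.833]
pose [469.2  53.2 144.3] [ 3.107 -1.19  -0.063]
tool axes x,y,z in world [[0.371, -0.023, 0.929], [-0.095, -0.995, 0.013], [0.924, -0.093, -0.371]]
[520, 160, 120] units [-0.12 -2.23  0.92] norm 2.4
```

```bash
python3 -m jog '[[70,[0,-0.2,0.4],0],[70,[0,-0.6,0.4],0],[70,[-0.04,-0.7,0.1],0],[70,[-0.08,-0.7,0.0],0],[70,[0,0,0],0]]';python3 - <<'E'
from h import *
print(read_state()['joints'].round(3)); plan([520,160,120])
s=pose(); im=camera('wrist'); save(im,'w2.png'); M=s@np.array(calibration('wrist')['hand_eye']); np.save('M2.npy',M)
c=np.array([641,163.]);a=-.13;u=np.array([np.cos(a),np.sin(a)]);v=np.array([-u[1],u[0]])
P=[[*(c+40*i*u+16*j*v),93] for i in(-1,1) for j in(1,-1)]+[[*(c+12*u+55*i*u+32*j*v),55] for i in(-1,1) for j in(1,-1)]
print(proj('wrist',P,M).round(0).tolist())
for q in('module','transformer'): print(q,[(round(r['conf'],2),r['rect']) for r in regions_of('wrist',q)[:2]])
E
```

```text
clock: 25.3
eef_pos: [518.6, 161.0, 120.3]
eef_rot: [3.104, -1.188, -0.057]
wrist_force: [0.5, 0.0, -0.9]
finger_gap: 69.5
finger_force: 0.0
[ 0.492  0.307  2.291  3.977  0.77  -2.012]
pose [518.6 161.  120.3] [ 3.104 -1.188 -0.057]
tool axes x,y,z in world [[0.373, -0.021, 0.928], [-0.092, -0.996, 0.014], [0.923, -0.091, -0.373]]
[520, 160, 120] units [0.01 0.02 0.03] norm 0.0
[[287.0, 189.0], [324.0, 191.0], [296.0, 143.0], [327.0, 143.0], [272.0, 223.0], [341.0, 225.0], [287.0, 159.0], [340.0, 160.0]]
module [(0.93, [303.3, 177.8, 65.2, 79.6])]
transformer [(0.95, [530.0, 176.4, 97.6, 69.4])]
```

View pics/w2.png

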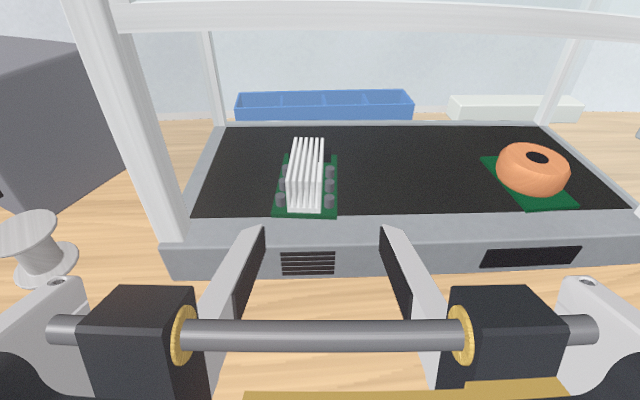

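The wrist view shows the module's fins between (287,184–211) and (324,137), with board front corners at (272,217) and (337,217). It is centred slightly left of the gripper axis. The transformer is well clear at (530,176).

```bash
python3 - <<'E'
from h import *
from scipy.optimize import least_squares
M=np.load('M2.npy')
def pts(p):
    c=p[:2];a=p[2];u=np.array([np.cos(a),np.sin(a)]);v=np.array([-u[1],u[0]])
    return [[*(c-55*u+32*v),54],[*(c-55*u-32*v),54],[*(c+28*u+16*v),93],[*(c+28*u-16*v),93],[*(c-52*u+16*v),55],[*(c-52*u-16*v),55]]
o=np.array([[272,217],[337,217],[297,137],[324,137],[287,211],[322,211]])
r=least_squares(lambda p:(proj('wrist',pts(p),M)-o).ravel(),[653,162,-.13],x_scale=[10,10,.1]); p=r.x
print('module',p.round(3),'res',r.fun.reshape(-1,2).round(1).tolist())
u=np.array([np.cos(p[2]),np.sin(p[2])]); s=p[:2]-12*u; print('sink centre',s)
for z in (85,): plan([s[0],s[1],z])
E
```

```text
module [ 6.65852e+02  1.62335e+02 -1.31000e-01] res [[-0.5, -2.8], [0.8, -0.4], [-1.7, -0.4], [0.7, 0.5], [1.3, 0.9], [-0.7, 2.1]]
sink centre [653.95478462 163.90507567]
pose [518.2 157.3 120.6] [ 3.103 -1.188 -0.06 ]
tool axes x,y,z in world [[0.373, -0.022, 0.928], [-0.096, -0.995, 0.014], [0.923, -0.094, -0.373]]
[np.float64(653.9547846207), np.float64(163.9050756709054), 85] units [ 0.35 -0.4   2.76] norm 2.8
```

```bash
python3 - <<'E'
import h
g=getattr(h,'grasp_offset',None); print('off',g)
off=g if isinstance(g,(int,float)) else 15
z=h.pose()[:3,2]; t=h.np.array([654,164,80])+off*z; print(t.round(1)); h.plan(list((t-40*z)),list(t))
E
```

```text
off 18.8
[671.4 162.2  73. ]
pose [518.2 157.3 120.6] [ 3.103 -1.188 -0.06 ]
tool axes x,y,z in world [[0.373, -0.022, 0.928], [-0.096, -0.995, 0.014], [0.923, -0.094, -0.373]]
[np.float64(634.4321615255107), np.float64(166.0005456116245), np.float64(87.908066431948)] units [ 0.26 -0.4   2.37] norm 2.4
[np.float64(671.3526114773774), np.float64(162.22593125006887), np.float64(72.98718637166874)] units [ 0.  -0.   0.8] norm 0.8
```

```bash
python3 -m jog '[[70,[0.06,-0.15,0.3],0],[70,[0.05,-0.15,0.5],0],[70,[0.05,-0.1,0.5],0],[70,[0.05,0,0.5],0],[70,[0.05,0,0.5],0],[70,[0,0,0],0]]';python3 -c "
from h import *
print(read_state()['joints'].round(3)); plan([671.4,162.2,74])"
```

```text
clock: 26.05
eef_pos: [633.2, 164.2, 89.6]
eef_rot: [3.103, -1.189, -0.064]
wrist_force: [-0.2, -0.2, -0.8]
finger_gap: 69.8
finger_force: 0.0
[ 0.376  0.532  2.029  3.868  0.703 -1.99 ]
pose [633.2 164.2  89.6] [ 3.103 -1.189 -0.064]
tool axes x,y,z in world [[0.372, -0.024, 0.928], [-0.099, -0.995, 0.014], [0.923, -0.098, -0.372]]
[671.4, 162.2, 74] units [-0.   -0.04  0.83] norm 0.8
```

```bash
python3 -m jog '[[70,[0,-0.02,0.3],0],[70,[0,-0.02,0.3],0],[70,[0,0,0.23],0],[70,[0,0,0],0],[50,[0,0,0],0],[20,[0,0,0],0],[20,[0,0,0],0],[20,[0,0,0],0],[20,[0,0,0],0],[20,[0,0,0],0]]' 40;python3 -c "
from h import *
plan([671.4,162.2,110],[520,150,150])"
```

```text
clock: 27.05
eef_pos: [670.1, 164.8, 74.6]
eef_rot: [3.103, -1.19, -0.061]
wrist_force: [-1.8, -2.0, 3.4]
finger_gap: 31.8
finger_force: 39.9
pose [670.1 164.8  74.6] [ 3.103 -1.19  -0.061]
tool axes x,y,z in world [[0.371, -0.023, 0.928], [-0.097, -0.995, 0.014], [0.923, -0.095, -0.372]]
[671.4, 162.2, 110] units [ 0.67  0.06 -0.23] norm 0.7
[520, 150, 150] units [-0.38  0.55 -3.07] norm 3.1
```

```bash
python3 -m jog '[[20,[0.1,0,-0.04],0],[20,[0.19,0,-0.07],0],[20,[0.19,0,-0.07],0],[20,[0.19,0,-0.07],0],[20,[0,0,0],0],[20,[0,0,0],0]]' 55;python3 - <<'E'
from h import *
im=camera('wrist'); save(im,'w3.png'); print(read_state()['joints'].round(3),read_state()['moment']); plan([520,150,130],[520,-100,140],[470,-330,140],[470,-340,90])
E
```

```text
clock: 27.65
eef_pos: [671.0, 165.3, 110.5]
eef_rot: [3.103, -1.19, -0.061]
wrist_force: [-0.0, -0.2, -4.0]
finger_gap: 31.7
finger_force: 54.9
[ 0.346  0.531  1.94   3.901  0.625 -2.065] [6.63845367e-02 1.12666119e+00 5.05436952e-04]
pose [670.8 165.2 109.9] [ 3.102 -1.189 -0.06 ]
tool axes x,y,z in world [[0.372, -0.022, 0.928], [-0.096, -0.995, 0.015], [0.923, -0.095, -0.372]]
[520, 150, 130] units [-0.74  0.6  -2.91] norm 3.1
[520, -100, 140] units [0.3  4.98 0.4 ] norm 5.0
[470, -330, 140] units [-0.27  4.67 -0.49] norm 4.7
[470, -340, 90] units [-0.92  0.18  0.39] norm 1.0
```

View pics/w3.png

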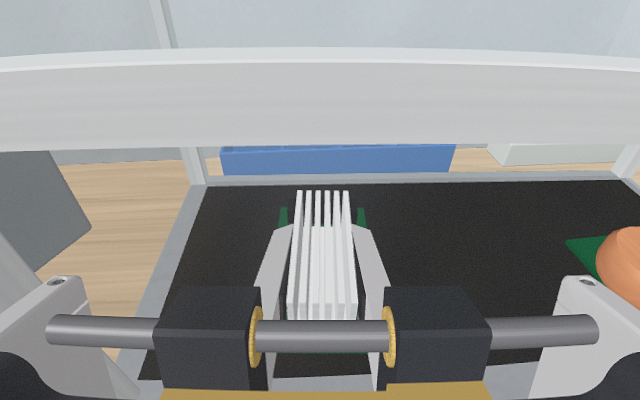

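The wrist view shows the module level between the fingers, fins at (323,255) and the board clear of the base, with the shutter bar above the view.

```bash
python3 -m jog '[[20,[-0.05,0.04,-0.2],0],[20,[-0.1,0.08,-0.4],0],[20,[-0.1,0.08,-0.4],0],[20,[-0.1,0.08,-0.4],0],[20,[-0.1,0.08,-0.4],0],[20,[-0.1,0.08,-0.4],0],[20,[-0.1,0.08,-0.4],0],[20,[-0.1,0.08,-0.3],0],[20,[0,0,0],0]]';python3 - <<'E'
from h import *
from scipy.optimize import minimize
masks={}
for n in('scene','side'):
    camera(n); rr=[r for r in regions_of(n,'tray') if r['conf']>.4]; 
    if rr: masks[n]=rr[0]['pixels']; print(n,rr[0]['conf'],rr[0]['rect'])
def cost(p,ns):
    c=0;a=p[2];u=np.array([np.cos(a),np.sin(a)]);v=np.array([-u[1],u[0]])
    P=[[*(np.array(p[:2])+80*i*u+95*j*v),z] for i in(-1,1) for j in(-1,1) for z in(p[3],58)]
    for n in ns:
        m=np.zeros((400,640),np.uint8); cv2.fillConvexPoly(m,cv2.convexHull(np.round(proj(n,P)*16).astype(np.int32)),1,shift=4)
        c+=1-(m.astype(bool)&masks[n]).sum()/(m.astype(bool)|masks[n]).sum()
    return c
for ns in (['scene'],['side'],['scene','side']):
    if all(n in masks for n in ns):
        r=min((minimize(cost,[412,-346,y,0],args=(ns,),method='Nelder-Mead',options=dict(initial_simplex=np.array([[412,-346,y,5],[425,-346,y,5],[412,-330,y,5],[412,-346,y+.08,5],[412,-346,y,40]]))) for y in(.1,.2)),key=lambda r:r.fun); print(ns,r.x.round(2),r.fun)
print(read_state()['joints'].round(3)); plan([520,-100,140],[460,-330,130],[416,-346,100])
E
```

```text
clock: 28.6
eef_pos: [518.3, 149.7, 129.2]
eef_rot: [3.101, -1.188, -0.058]
wrist_force: [-0.0, -0.0, -4.2]
finger_gap: 31.9
finger_force: 54.9
scene 0.69 [447.2, 190.7, 85.5, 81.6]
side 0.94 [361.9, 296.6, 85.5, 78.1]
['scene'] [ 4.1628e+02 -3.4911e+02  1.1000e-01  1.8160e+01] 0.019708216022523706
['side'] [ 4.0835e+02 -3.4772e+02  1.3000e-01  1.9250e+01] 0.02984700275896668
['scene', 'side'] [ 4.1469e+02 -3.4892e+02  1.2000e-01  1.3850e+01] 0.09599981968095872
[ 0.462  0.273  2.3    3.964  0.745 -2.025]
pose [520.7 150.1 129.8] [ 3.103 -1.189 -0.061]
tool axes x,y,z in world [[0.371, -0.023, 0.928], [-0.096, -0.995, 0.014], [0.923, -0.095, -0.372]]
[520, -100, 140] units [0.3  4.98 0.39] norm 5.0
[460, -330, 130] units [-0.53  4.69 -0.6 ] norm 4.8
[416, -346, 100] units [-0.88  0.39 -0.56] norm 1.1
```

```bash
python3 -m jog '[[20,[0.02,0.2,0.02],0],[20,[0.03,0.4,0.03],0],[20,[0.03,0.5,0.04],0],[20,[0.03,0.5,0.04],0],[20,[0.03,0.5,0.04],0],[20,[0.03,0.5,0.04],0],[20,[0.03,0.5,0.04],0],[20,[0.03,0.5,0.04],0],[20,[0.03,0.5,0.04],0],[20,[0.03,0.5,0.04],0],[20,[0,0.5,0],0],[20,[-0.05,0.5,-0.05],0],[20,[-0.05,0.5,-0.06],0],[20,[-0.06,0.5,-0.06],0],[20,[-0.06,0.5,-0.06],0],[20,[-0.06,0.5,-0.07],0],[20,[-0.06,0.4,-0.07],0],[20,[-0.06,0.3,-0.07],0],[20,[0,0,0],0]]';python3 -c "
from h import *
print(read_state()['joints'].round(3)); plan([418,-348,110],[418,-348,70])"
```

```text
clock: 30.7
eef_pos: [474.6, -264.7, 131.7]
eef_rot: [3.101, -1.189, -0.061]
wrist_force: [-0.4, -0.7, -4.3]
finger_gap: 31.7
finger_force: 54.9
[-0.927  0.275  2.288  2.017  0.854 -1.026]
pose [ 474.6 -264.7  131.7] [ 3.101 -1.189 -0.061]
tool axes x,y,z in world [[0.372, -0.023, 0.928], [-0.098, -0.995, 0.015], [0.923, -0.097, -0.372]]
[418, -348, 110] units [-0.79  1.76 -0.72] norm 2.1
[418, -348, 70] units [-0.74 -0.01  0.3 ] norm 0.8
```

```bash
python3 -m jog '[[20,[-0.1,0.3,-0.1],0],[20,[-0.14,0.4,-0.14],0],[20,[-0.14,0.4,-0.14],0],[20,[-0.14,0.4,-0.14],0],[20,[-0.14,0.26,-0.14],0],[20,[-0.13,0,-0.06],0],[20,[0,0,0],0],[20,[0,0,0],0]]';python3 - <<'E'
from h import *
print(read_state()['joints'].round(3)); plan([418,-348,78],[418,-348,70])
im=camera('side'); im2=camera('scene')
a=cv2.resize(im[210:360,290:440],None,fx=2.6,fy=2.6,interpolation=cv2.INTER_CUBIC); b=cv2.resize(im2[130:280,370:520],None,fx=2.6,fy=2.6,interpolation=cv2.INTER_CUBIC)
save(np.hstack([a,b]),'place.png')
E
```

```text
clock: 31.5
eef_pos: [419.0, -345.0, 109.8]
eef_rot: [3.104, -1.189, -0.061]
wrist_force: [-0.1, -0.7, -4.3]
finger_gap: 31.4
finger_force: 54.9
[-1.186  0.389  2.203  1.782  0.995 -1.004]
pose [ 419.  -345.   109.8] [ 3.104 -1.189 -0.061]
tool axes x,y,z in world [[0.372, -0.023, 0.928], [-0.096, -0.995, 0.014], [0.923, -0.094, -0.372]]
[418, -348, 78] units [-0.6   0.05  0.22] norm 0.6
[418, -348, 70] units [-0.15 -0.    0.06] norm 0.2
```

View pics/place.png

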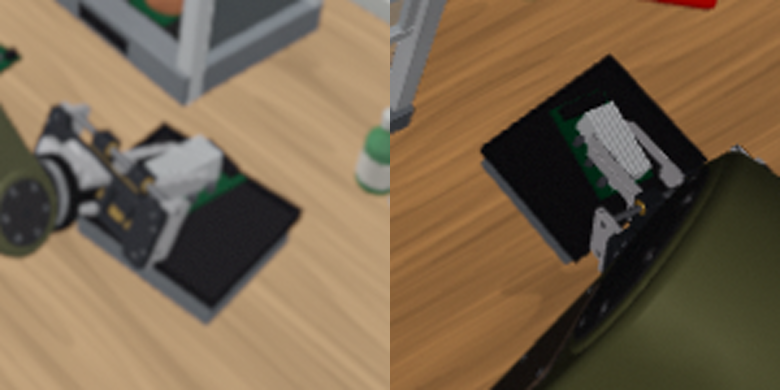

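The picture shows the module over the tray with a margin on all sides. Now I'll lower it.

```bash
python3 -m jog '[[20,[-0.18,0.02,0.07],0],[20,[-0.18,0.02,0.07],0],[20,[-0.15,0.01,0.06],0],[20,[-0.09,0,0.04],0],[20,[0,0,0],0]]' | egrep 'pos|wrist'; for i in 1 2 3; do python3 -m jog '[[20,[-0.04,0,0.015],0],[20,[0,0,0],0]]' | egrep 'pos|wrist'; done
```

```text
eef_pos: [418.2, -348.6, 76.6]
wrist_force: [-0.4, -0.4, -3.1]
eef_pos: [418.2, -348.9, 75.5]
wrist_force: [-0.3, 0.1, -3.8]
eef_pos: [418.2, -348.9, 73.3]
wrist_force: [-0.3, 0.6, -3.3]
eef_pos: [418.1, -348.9, 71.1]
wrist_force: [0.1, 0.2, -4.3]
```

```bash
for i in 1 2 3; do python3 -m jog '[[20,[-0.02,0,0.008],0],[20,[0,0,0],0]]' | egrep 'pos|wrist'; done
```

```text
eef_pos: [418.1, -348.9, 70.1]
wrist_force: [0.2, 0.4, -4.1]
eef_pos: [418.1, -348.9, 69.0]
wrist_force: [0.2, 0.5, -2.7]
eef_pos: [418.2, -349.0, 68.6]
wrist_force: [-2.9, 2.2, 3.0]
```

```bash
python3 -m jog '[[34,[0,0,0],0],[40,[0,0,0],0],[50,[0,0,0],0],[60,[0,0,0],0],[60,[0,0,0],0],[60,[0,0,0],0]]' | egrep 'pos|wrist|gap'; python3 -m jog '[[60,[0.04,0,-0.1],0],[60,[0.1,0,-0.3],0],[60,[0.1,0,-0.4],0],[60,[0.2,0,-0.5],0],[60,[0.3,0,-0.5],0],[60,[0.3,0,-0.4],0],[60,[0.3,0,-0.2],0],[60,[0.3,0,-0.2],0],[60,[0,0,0],0]]'; python3 - <<'E'
from h import *
print(read_state()['joints'].round(3))
im=camera('side'); im2=camera('scene')
a=cv2.resize(im[60:360,180:440],None,fx=1.5,fy=1.5,interpolation=cv2.INTER_CUBIC); b=cv2.resize(im2[60:360,190:520],None,fx=1.2,fy=1.5,interpolation=cv2.INTER_CUBIC)
save(np.hstack([a,b]),'fin.png')
E
```

```text
eef_pos: [418.1, -349.0, 68.1]
wrist_force: [0.1, -0.2, 0.3]
finger_gap: 59.8
clock: 34.8
eef_pos: [328.2, -339.0, 194.4]
eef_rot: [3.092, -1.19, -0.052]
wrist_force: [1.1, -0.2, 0.4]
finger_gap: 59.8
finger_force: 0.0
[-1.439  0.088  2.281  1.456  1.14  -0.747]
```

View pics/fin.png

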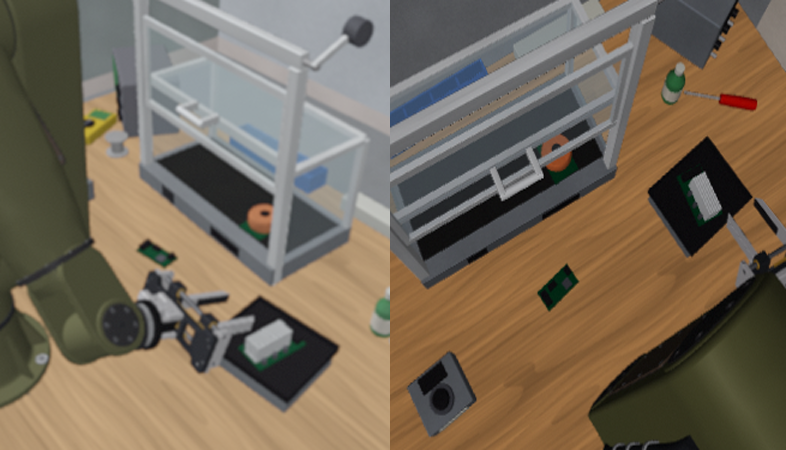

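The final picture shows the module flat on the tray floor, the shutter still up, the transformer and card in place, and the gripper clear.

```bash
python3 -c "
from cell import *
print(sign_off())"
```

```text
the job is handed in; nothing more can be done
None
```

I pressed and released the button, raised the shutter about 175 mm so it stays up by itself, and set the module flat on the tray floor with nothing else moved; I handed the job in at about 35 s of the 62 s allowed, and the verdict was not shown.

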